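# Rack the paint jars by height

### The job

Put the four paint jars standing loose on the bench away on the plywood rack, one in each round recess, in order of height: the shortest next to the empty rinse glass, rising to the tallest next to the brush pot. Stand each upright and flat inside its recess, and leave the rinse glass and the brush pot where they stand.

Things in the scene. Friction and masses are not known exactly. Their poses are not given: they have to be found in the camera images.
- pot_centre (a point): squat grey paint pot with a full-width white screw lid, the shortest of the four: 52 mm diameter, 56 mm tall, 70 to 250 g. It stands upright on the bench; the point is its centre, half-way up on its axis; z along the axis.
- ink_centre (a point): black ink bottle with a narrower black screw cap and a white label, second shortest: body 44 mm diameter (straight-sided up to 48 mm), 76 mm tall, 70 to 250 g. It stands upright on the bench; the point is its centre, half-way up on its axis; z along the axis.
- wash_centre (a point): wide dark-brown wash jar with a full-width white lid and a cream label, second tallest: 54 mm diameter, 96 mm tall, 70 to 250 g. It stands upright on the bench; the point is its centre, half-way up on its axis; z along the axis.
- thinner_centre (a point): slim amber thinner bottle with a narrower white cap and a white label, the tallest: body 42 mm diameter (straight-sided up to 78 mm), 118 mm tall, 70 to 250 g. It stands upright on the bench; the point is its centre, half-way up on its axis; z along the axis.
- recess0_floor (a point): one of the four alike round black recesses in a straight row, 84 mm apart, in the plywood board (15 mm thick, 112 mm wide, fixed to the bench); the numbers are mixed and do not give the order along the row. Flat floor 73 mm across inside a rim that stands 4 mm above it (78 mm over the rim). The point is the centre of the floor (18 mm above the bench); x is level across the row, y along it, z up.
- recess1_floor (a point): one of the four alike round black recesses in a straight row, 84 mm apart, in the plywood board (15 mm thick, 112 mm wide, fixed to the bench); the numbers are mixed and do not give the order along the row. Flat floor 73 mm across inside a rim that stands 4 mm above it (78 mm over the rim). The point is the centre of the floor (18 mm above the bench); x is level across the row, y along it, z up.
- recess2_floor (a point): one of the four alike round black recesses in a straight row, 84 mm apart, in the plywood board (15 mm thick, 112 mm wide, fixed to the bench); the numbers are mixed and do not give the order along the row. Flat floor 73 mm across inside a rim that stands 4 mm above it (78 mm over the rim). The point is the centre of the floor (18 mm above the bench); x is level across the row, y along it, z up.
- recess3_floor (a point): one of the four alike round black recesses in a straight row, 84 mm apart, in the plywood board (15 mm thick, 112 mm wide, fixed to the bench); the numbers are mixed and do not give the order along the row. Flat floor 73 mm across inside a rim that stands 4 mm above it (78 mm over the rim). The point is the centre of the floor (18 mm above the bench); x is level across the row, y along it, z up.
- brush_pot_foot (a point): dark blue plastic beaker full of upright brushes, loose, standing on the board at one end of the row (either end), 109 mm beyond the nearest recess; 70 mm diameter, 92 mm tall, brushes splaying to about 85 mm across and 215 mm above its foot. The point is the centre of its underside.
- rinse_glass_foot (a point): empty clear rinse glass, loose, standing on the board at the other end of the row, 109 mm beyond the nearest recess; 68 mm diameter, 88 mm tall. The point is the centre of its underside.
There are look-alikes about, which are no part of the job. Leave any blue or turquoise look-alike of the part that bears pot_centre alone.

How it is judged:
At the end, for the whole second after the job is handed in: Each jar stands upright (within 0.06 rad) and still on the floor of a recess (height within 4 mm, axis within 16 mm of the recess centre); counted from the rinse glass to the brush pot the jars are 56, 76, 96 and 118 mm tall; rinse glass and brush pot stand within 20 mm of where they stood ((horizontal distance between pot_centre and recess0_floor below 0.016 m or horizontal distance between pot_centre and recess1_floor below 0.016 m or horizontal distance between pot_centre and recess2_floor below 0.016 m or horizontal distance between pot_centre and recess3_floor below 0.016 m) and horizontal distance between pot_centre and brush_pot_foot between 0.321 and 0.401 m and height (world z) of pot_centre between 0.042 and 0.05 m and angle between each of pot_centre, ink_centre, wash_centre, thinner_centre's own z axis and vertical below 0.06 rad and linear speed of each of pot, ink, wash, thinner below 0.02 m/s and (horizontal distance between ink_centre and recess0_floor below 0.016 m or horizontal distance between ink_centre and recess1_floor below 0.016 m or horizontal distance between ink_centre and recess2_floor below 0.016 m or horizontal distance between ink_centre and recess3_floor below 0.016 m) and horizontal distance between ink_centre and brush_pot_foot between 0.237 and 0.317 m and height (world z) of ink_centre between 0.052 and 0.06 m and (horizontal distance between wash_centre and recess0_floor below 0.016 m or horizontal distance between wash_centre and recess1_floor below 0.016 m or horizontal distance between wash_centre and recess2_floor below 0.016 m or horizontal distance between wash_centre and recess3_floor below 0.016 m) and horizontal distance between wash_centre and brush_pot_foot between 0.153 and 0.233 m and height (world z) of wash_centre between 0.062 and 0.07 m and (horizontal distance between thinner_centre and recess0_floor below 0.016 m or horizontal distance between thinner_centre and recess1_floor below 0.016 m or horizontal distance between thinner_centre and recess2_floor below 0.016 m or horizontal distance between thinner_centre and recess3_floor below 0.016 m) and horizontal distance between thinner_centre and brush_pot_foot between 0.069 and 0.149 m and height (world z) of thinner_centre between 0.073 and 0.081 m and distance of each of brush_pot_foot, rinse_glass_foot from where it was at the start of the episode below 0.02 m and angle between each of brush_pot_foot, rinse_glass_foot's own z axis and vertical below 0.1 rad); the robot touches nothing.
It fails at once if the brush pot is shifted by more than 20 mm or tipped (distance of brush_pot_foot from where it was at the start of the episode above 0.02 m or angle between brush_pot_foot's own z axis and vertical above 0.35 rad).
It fails at once if the rinse glass is shifted by more than 20 mm or tipped (distance of rinse_glass_foot from where it was at the start of the episode above 0.02 m or angle between rinse_glass_foot's own z axis and vertical above 0.35 rad).
It also fails if it takes over 115 s, if anything falls off the work surface, if the arm or the gripper's body presses on something with over 40 N, if the wrist force passes 120 N, or if a joint passes its speed limit or range.

### The arm

A 7-joint arm with a two-finger parallel gripper is mounted at the origin on the work surface. World frame = base frame: x ahead of the robot, y to its left, z up, the work surface at z = 0. Lengths are in m, angles in rad, forces in N, time in s.
With the tool pointing down it reaches from about 0.4 to 0.85 m from the base axis. Payload 4.5 kg.
Tool frame: the origin (TCP) lies between the finger pads; the fingertips stand r.tip_reach ahead of it and the grasp point (between the pads) lies 11 mm behind it (r.tip_reach is the distance from the TCP to the fingertips, in m); z points along the fingers, y is the line along which they close (so a half turn about z gives the same grasp; the last joint's range is limited). The gripper opens to 88 mm and grips with 3 to 60 N. Pads are 18 mm wide; open, the fingers measure 123 mm over their backs; the gripper's body (75 mm by 187 mm) begins 45 mm behind the grasp point.
Start: joints at [1.219, 0.689, -0.195, 1.565, 0.157, 0.902, -0.215], TCP at [0.235, -0.579, 0.247] pointing down, gripper open.
Joint ranges: [-3.01, 3.01], [-0.46, 2.08], [-1.47, 1.51], [0.13, 2.56], [-1, 4.14], [0.04, 2.09], [-2.66, 2.66]. Speed limits (rad/s): [2.57, 2.57, 3.14, 3.14, 3.14, 3.14, 3.14].

### API

Orientations are given as a unit quaternion [x, y, z, w].
In Python, from plant import r, vision, workorder gives the robot as it stands.
- The arm moves only by the tool drive_tool, never from a script. Its argument "targets" is a list of rows, each an object of numbers: "tx", "ty", "tz": the shift along the world's x, y, z in units of 0.03 m (1.0 is 0.03 m); "wx", "wy", "wz": the turn, a rotation vector about the world's x, y, z in units of 60 degrees (1.0 is 60 degrees); "claw": the opening, from -1 (shut) to 1 (fully open). A call has exactly 8 rows; each row shifts and turns the commanded pose from where the row before left it; what a row does not reach is not made up. A row lasts 1/10 s, in which the tool goes at most 50 mm and 8.59 degrees, less where a joint would pass 70% of its speed; a pose out of reach is approached as far as the arm can. A call with a number of a shift or a turn outside -1 to 1 is refused whole. A call with a gripper value outside its range is refused whole. The fingers move at their own pace and stop on an object; "force" is the grip in N (left out, the last holds). Time passes only in rows, so rows that do not move let the fingers close, or fill a call up. It gives the time, the measured TCP pose, the force, the opening and the grip force at its end, in the units of the state.
- r.get_state(): the state, without advancing time (a new reading comes with each control period).
- vision.snapshot(name): name is "scene" or "side" or "wrist"; returns a dict with "image" (480x640x3 uint8, blue, green, red), "range_z" (480x640 float32, m along the optical axis (not along the pixel's ray), 0 where there is no reading), "K" (3x3 intrinsics, pixels), "cam_to_world" (4x4, takes a point from camera to world coordinates). Camera axes: x right, y up, looking along -z (the intrinsics and any distortion apply to the point x, -y, -z); pixel columns grow to the right and rows downward; lengths in m; the calibration is good to about 2 mm. A picture is of the moment at which its call begins.
- workorder.finish_job(): hands the job in; it is judged then, once.
The state is a dict: "clock": time; "q": joint angles; "qd": joint speeds; "joint_torque": joint torques, N m; "tool_pos": TCP position; "eef_rot": TCP orientation; "contact_force": force on the tool from outside, world axes, zero at the start; "moment": the same for the moment, N m; "opening": opening from 0.0 (shut) to 1.0 (fully open); "finger_force": force on a finger pad.
Only numpy, scipy, OpenCV 4.12 (cv2) and the standard library are available. Lean on these libraries where they do the work, as an engineer would, in place of code of your own. Each camera call takes 0.05 s, during which the arm holds its last target. There are 200 camera calls.

## Working session

There is one attempt and no reset: what is moved stays moved. The work goes in short steps, Python scripts to look and compute and a tool call to move; the robot and the scene stay as the last step left them, time stands still between calls to the robot, and variables do not carry over. Pictures are saved under pics/ and viewed, at most 14 in all, crops included, and the job is handed in when it is done.

Besides the shell and the picture viewer there is one more tool, called after ">>>" by a JSON object that holds its "name" and its "arguments". drive_tool: Moves the arm, as the interface text tells. Its arguments: {"type":"object","properties":{"targets":{"type":"array","items":{"type":"object","properties":{"tx":{"type":"number"},"ty":{"type":"number"},"tz":{"type":"number"},"wx":{"type":"number"},"wy":{"type":"number"},"wz":{"type":"number"},"claw":{"type":"number"}}}},"force":{"type":"number"}},"required":["targets"]}

```bash
mkdir -p pics; ls; cat > h.py <<'E'
import numpy as np, cv2
from plant import r, vision, workorder
def snap(n,f=None):
    s=vision.snapshot(n)
    if f: cv2.imwrite('pics/'+f,s['image'])
    return s
def cloud(s):
    d=s['range_z'];K=s['K'];v,u=np.mgrid[0:480,0:640]
    p=np.stack([(u-K[0,2])/K[0,0]*d,-(v-K[1,2])/K[1,1]*d,-d,np.ones_like(d)],-1)
    return (p@s['cam_to_world'].T)[...,:3]
E
python3 - <<'E'
from h import *
st=r.get_state();print(st,r.tip_reach)
for n in('scene','side'):
    s=snap(n,n+'0.png');np.savez(n+'0.npz',**s);print(n,s['K'].tolist(),s['cam_to_world'].round(3).tolist())
E
```

```text
pics
{'clock': 0.0, 'q': array([ 1.21879654,  0.68996561, -0.19450382,  1.56636252,  0.15731838,
        0.90246611, -0.21508225]), 'qd': array([-6.77651552e-04, -1.05424646e-03,  4.45637656e-04,  6.25692190e-04,
       -5.78064395e-05, -6.17621444e-04, -3.05332464e-03]), 'joint_torque': array([ 3.50198370e-04, -5.27548385e+01, -1.26662135e+00, -1.53427613e+01,
       -5.25691488e-02,  6.52770483e-03,  1.94376116e-04]), 'tool_pos': array([ 0.23490245, -0.57851132,  0.24591629]), 'eef_rot': array([ 9.81441682e-01,  1.91758719e-01, -2.46528201e-04, -8.70172215e-04]), 'contact_force': array([-0.42911976,  0.22040823, -0.20869756]), 'moment': array([-0.01385264, -0.02548529,  0.00425483]), 'finger_force': 0.0, 'opening': 1.0002786877507022} 0.008
scene [[602.1563904433178, 0.0, 320.62241866724264], [0.0, 602.1563904433178, 231.42259076718722], [0.0, 0.0, 1.0]] [[0.817, -0.311, 0.485, 1.129], [0.576, 0.476, -0.665, -0.842], [-0.024, 0.823, 0.568, 0.775], [0.0, 0.0, 0.0, 1.0]]
side [[476.09272159585487, 0.0, 313.46800121421916], [0.0, 476.09272159585487, 239.95198483771716], [0.0, 0.0, 1.0]] [[-0.826, 0.388, -0.409, 0.144], [-0.563, -0.54, 0.626, 0.533], [0.022, 0.747, 0.664, 0.637], [0.0, 0.0, 0.0, 1.0]]
```

View pics/scene0.png

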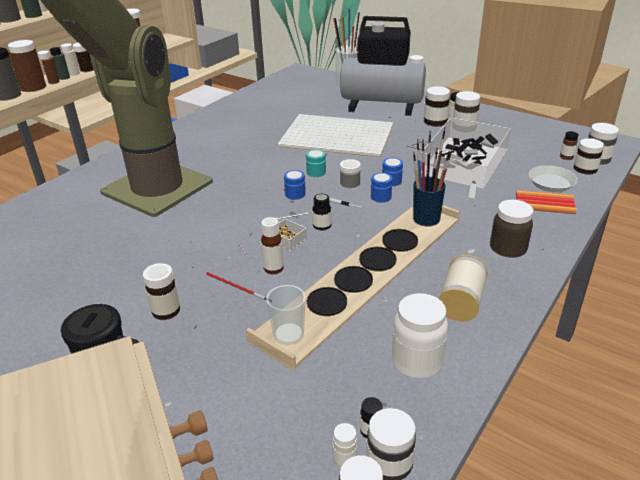

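View pics/side0.png

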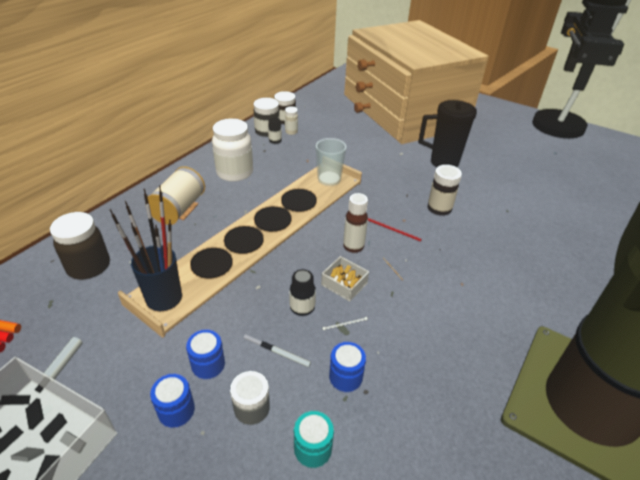

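Both views show the following:
- **Pot:** the grey pot is at scene (350,173). Blue look-alikes are at (294,184), (381,187) and (392,171), with a turquoise one at (316,162).
- **Ink:** (321,212). A similar bottle stands at (371,415).
- **Thinner:** (271,246). A small brown one stands at (568,146).
- **Wash:** (163,291) has a cream label. The other candidates are (511,228), which is larger and has no label, plus (437,105), (467,107), (588,155) and (391,443).
- **Rack:** recesses at (327,301), (353,279), (378,259) and (400,240), with the glass at the near end and the brush pot at the far end.

Next I'll measure sizes and positions.

```bash
cat > m.py <<'E'
from h import *
from scipy.optimize import least_squares
def circ(p,R=None):
    f=(lambda a:np.hypot(p[:,0]-a[0],p[:,1]-a[1])-(R or a[2]))
    return least_squares(f,[p[:,0].mean(),p[:,1].mean(),.025],loss='soft_l1',f_scale=.002).x
def proj(s,P):
    c=np.linalg.inv(s['cam_to_world'])@np.r_[P,1];K=s['K']
    return K[0,0]*c[0]/-c[2]+K[0,2],K[1,1]*c[1]/c[2]+K[1,2]
if __name__=='__main__':
    S={n:dict(np.load(n+'0.npz')) for n in('scene','side')}
    C={n:cloud(S[n]) for n in S}
    A=np.vstack([C[n][S[n]['range_z']>0] for n in S])
    I={n:C[n][S[n]['range_z']>0] for n in S}
    for nm,n,u,v in [('pot','scene',350,180),('ink','scene',321,220),('thin','scene',272,262),('wash','scene',163,300),('big','scene',511,235),('brush','scene',428,205),('blue1','scene',294,190),('blue2','scene',381,192),('blue3','scene',392,175),('turq','scene',316,168)]:
        c=C[n][v,u][:2]
        for _ in range(2):
            out=[]
            for k in I:
                p=I[k];q=p[(np.hypot(*(p[:,:2]-c).T)<.05)&(p[:,2]>.012)&(p[:,2]<.3)]
                w=q[(q[:,2]<.045)]
                out.append((q,w))
            W=np.vstack([o[1] for o in out]);a=circ(W);c=a[:2]
        print(nm,a.round(4),'top',[np.percentile(o[0][:,2],99.5).round(3) for o in out],[circ(o[1]).round(4).tolist() for o in out if len(o[1])>20])
    for n in S:
        im=S[n]['image'];P=C[n]
        m=(im.max(2)<50)&(abs(P[...,2]-.018)<.008)
        cs,_=cv2.findContours(m.astype(np.uint8),cv2.RETR_EXTERNAL,cv2.CHAIN_APPROX_NONE)
        for c in cs:
            if cv2.contourArea(c)<300: continue
            (u,v),ax,an=cv2.fitEllipse(c)
            K=S[n]['K'];T=S[n]['cam_to_world'];d=T[:3,:3]@[(u-K[0,2])/K[0,0],-(v-K[1,2])/K[1,1],-1]
            o=T[:3,3];print(n,'recess',(int(u),int(v)),np.round(ax,1),(o+d*(.021-o[2])/d[2]).round(4))
E
python3 m.py
python3 - <<'E'
import cv2,numpy as np
a=cv2.imread('pics/scene0.png')
w=cv2.resize(a[250:330,120:210],None,fx=4,fy=4);b=cv2.resize(a[140:220,280:410],None,fx=3,fy=3)
o=np.zeros((570,400,3),np.uint8);o[:320,:360]=w;o[325:565,:390]=b;cv2.imwrite('pics/crop.png',o)
E
```

```text
pot [0.4036 0.2852 0.0247] top [np.float64(0.059), np.float64(0.059)] [[0.4031, 0.2853, 0.0249], [0.4044, 0.2845, 0.0255]]
ink [0.4545 0.0879 0.0216] top [np.float64(0.078), np.float64(0.078)] [[0.454, 0.0882, 0.0219], [0.4552, 0.0871, 0.0223]]
thin [ 0.4622 -0.0992  0.0206] top [np.float64(0.12), np.float64(0.12)] [[0.4617, -0.0987, 0.0211], [0.4627, -0.1001, 0.0214]]
wash [ 0.3716 -0.3164  0.0265] top [np.float64(0.098), np.float64(0.098)] [[0.3711, -0.3157, 0.0271], [0.3718, -0.3174, 0.0273]]
big [0.8397 0.238  0.0386] top [np.float64(0.102), np.float64(0.102)] [[0.8394, 0.2392, 0.0394], [0.8409, 0.2373, 0.0397]]
brush [0.6609 0.1742 0.0318] top [np.float64(0.215), np.float64(0.219)] [[0.6652, 0.1708, 0.031], [0.6746, 0.1961, 0.0512]]
blue1 [0.3195 0.1639 0.0248] top [np.float64(0.059), np.float64(0.058)] [[0.3192, 0.1635, 0.0246], [0.32, 0.1633, 0.0255]]
blue2 [0.5051 0.268  0.0246] top [np.float64(0.058), np.float64(0.059)] [[0.5044, 0.2688, 0.0253], [0.5061, 0.2673, 0.0256]]
blue3 [0.4757 0.317  0.0368] top [np.float64(0.059), np.float64(0.058)] [[0.4887, 0.3498, 0.0244], [0.5049, 0.3314, 0.0458]]
turq [0.2983 0.2838 0.0247] top [np.float64(0.059), np.float64(0.058)] [[0.2981, 0.2836, 0.0246], [0.299, 0.283, 0.0256]]
scene recess (326, 301) [26.7 38.2] [ 0.6279 -0.1426  0.021 ]
scene recess (353, 278) [24.3 36.7] [ 0.634  -0.0593  0.021 ]
scene recess (387, 249) [27.8 62.1] [0.6426 0.062  0.021 ]
side recess (210, 262) [24.8 36.3] [0.6419 0.1145 0.021 ]
side recess (243, 239) [23.3 35.5] [0.6348 0.0312 0.021 ]
side recess (559, 122) [21.6 53.2] [ 0.2462 -0.8477  0.021 ]
```

View pics/crop.png

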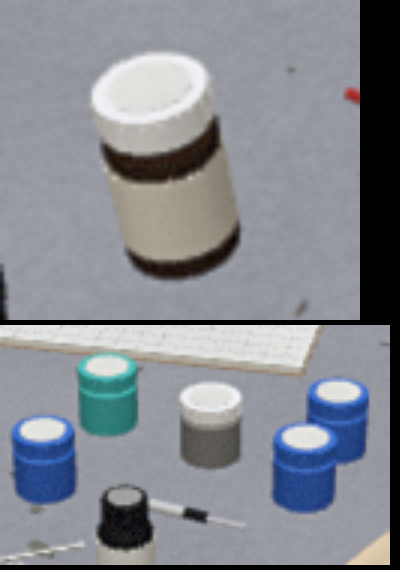

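The crop confirms the grey pot and the cream-labelled wash jar (54 mm across, 96 mm tall). I'll refine the recess centres, then move.

```bash
python3 - <<'E'
from m import *
cents={'scene':[(327,301),(353,279),(378,259),(400,240)],'side':[(299,200),(272,218),(244,239),(211,262)]}
for n in cents:
    s=dict(np.load(n+'0.npz'));im=s['image'];K=s['K'];T=s['cam_to_world'];o=T[:3,3]
    lab=(im.max(2)<60).astype(np.uint8);N,L=cv2.connectedComponents(lab)
    for u,v in cents[n]:
        m=(L==L[v,u]).astype(np.uint8);c,_=cv2.findContours(m,cv2.RETR_EXTERNAL,cv2.CHAIN_APPROX_NONE)
        c=max(c,key=len)[:,0].astype(float)
        d=np.c_[(c[:,0]-K[0,2])/K[0,0],-(c[:,1]-K[1,2])/K[1,1],-np.ones(len(c))]@T[:3,:3].T
        p=(o+d*((.022-o[2])/d[:,2])[:,None])[:,:2]
        a=circ(p);b=circ(p,.039)
        print(n,u,v,m.sum(),a.round(4),b[:2].round(4))
s=dict(np.load('scene0.npz'));P=cloud(s)
print('box',P[228:245,280:300].reshape(-1,3)[::20].round(3).tolist()[:6])
# glass and brush pot feet: expected projections
E
```

```text
scene 327 301 860 [ 0.6281 -0.1429  0.0374] [ 0.6283 -0.1428]
scene 353 279 2007 [2.083  0.015  1.4457] [0.6396 0.0229]
scene 378 259 2007 [2.083  0.015  1.4457] [0.6396 0.0229]
scene 400 240 2007 [2.083  0.015  1.4457] [0.6396 0.0229]
side 299 200 1180 [ 0.6233 -0.0732  0.0489] [ 0.6241 -0.0678]
side 272 218 1180 [ 0.6233 -0.0732  0.0489] [ 0.6241 -0.0678]
side 244 239 749 [0.6348 0.031  0.0356] [0.6349 0.0309]
side 211 262 887 [0.6408 0.1141 0.0358] [0.6408 0.1138]
box [[0.402, 0.002, 0.021], [0.405, -0.002, 0.022], [0.393, 0.012, 0.007], [0.403, -0.0, 0.015], [0.414, -0.013, 0.023], [0.414, -0.013, 0.021]]
```

>>> {"name": "drive_tool", "arguments": {"targets": [{"tz": 0,"tx": 0.6,"ty": 1,"wz": 0.14,"claw": 0.6},{"tx": 0.6,"ty": 1,"wz": 0.14,"claw": 0.6},{"tx": 0.6,"ty": 1,"wz": 0.14,"claw": 0.6},{"tx": 0.6,"ty": 1,"wz": 0.14,"claw": 0.6},{"tx": 0.6,"ty": 1,"wz": 0.14,"claw": 0.6},{"tx": 0.6,"ty": 1,"wz": 0.14,"claw": 0.6},{"tx": 0.6,"ty": 1,"wz": 0.14,"claw": 0.6},{"tx": 0.3,"ty": 1,"wz": 0.07,"claw": 0.6}], "force": 20}}

```text
validation failed for argument at $.ta...
```

>>> {"name": "drive_tool", "arguments": {"targets": [{"tx": 0.6,"ty": 1.0,"tz": 0.0,"wx": 0.0,"wy": 0.0,"wz": 0.14,"claw": 0.6},{"tx": 0.6,"ty": 1.0,"tz": 0.0,"wx": 0.0,"wy": 0.0,"wz": 0.14,"claw": 0.6},{"tx": 0.6,"ty": 1.0,"tz": 0.0,"wx": 0.0,"wy": 0.0,"wz": 0.14,"claw": 0.6},{"tx": 0.6,"ty": 1.0,"tz": 0.0,"wx": 0.0,"wy": 0.0,"wz": 0.14,"claw": 0.6},{"tx": 0.6,"ty": 1.0,"tz": 0.0,"wx": 0.0,"wy": 0.0,"wz": 0.14,"claw": 0.6},{"tx": 0.6,"ty": 1.0,"tz": 0.0,"wx": 0.0,"wy": 0.0,"wz": 0.14,"claw": 0.6},{"tx": 0.6,"ty": 1.0,"tz": 0.0,"wx": 0.0,"wy": 0.0,"wz": 0.14,"claw": 0.6},{"tx": 0.3,"ty": 1.0,"tz": 0.0,"wx": 0.0,"wy": 0.0,"wz": 0.07,"claw": 0.6}], "force": 20}}

```text
clock: 0.9
tool_pos: [0.3717, -0.3375, 0.2466]
eef_rot: [0.735, 0.678, 0.001, 0.0]
contact_force: [0.0, 0.2, -0.3]
opening: 0.8
finger_force: 0.0
```

>>> {"name": "drive_tool", "arguments": {"targets": [{"tx": 0.0,"ty": 0.7,"tz": 0.0,"wx": 0.0,"wy": 0.0,"wz": 0.0,"claw": 0.6},{"tx": 0.0,"ty": 0.0,"tz": -1.0,"wx": 0.0,"wy": 0.0,"wz": 0.0,"claw": 0.6},{"tx": 0.0,"ty": 0.0,"tz": -1.0,"wx": 0.0,"wy": 0.0,"wz": 0.0,"claw": 0.6},{"tx": 0.0,"ty": 0.0,"tz": -1.0,"wx": 0.0,"wy": 0.0,"wz": 0.0,"claw": 0.6},{"tx": 0.0,"ty": 0.0,"tz": -1.0,"wx": 0.0,"wy": 0.0,"wz": 0.0,"claw": 0.6},{"tx": 0.0,"ty": 0.0,"tz": -1.0,"wx": 0.0,"wy": 0.0,"wz": 0.0,"claw": 0.6},{"tx": 0.0,"ty": 0.0,"tz": -1.0,"wx": 0.0,"wy": 0.0,"wz": 0.0,"claw": 0.6},{"tx": 0.0,"ty": 0.0,"tz": -0.58,"wx": 0.0,"wy": 0.0,"wz": 0.0,"claw": 0.6}], "force": 20}}

```text
clock: 1.7
tool_pos: [0.3695, -0.3175, 0.0472]
eef_rot: [0.737, 0.676, -0.0, -0.001]
contact_force: [1.0, -0.9, 0.8]
opening: 0.8
finger_force: 0.0
```

>>> {"name": "drive_tool", "arguments": {"targets": [{"tx": 0.0,"ty": 0.0,"tz": 0.0,"wx": 0.0,"wy": 0.0,"wz": 0.0,"claw": -1.0},{"tx": 0.0,"ty": 0.0,"tz": 0.0,"wx": 0.0,"wy": 0.0,"wz": 0.0,"claw": -1.0},{"tx": 0.0,"ty": 0.0,"tz": 0.0,"wx": 0.0,"wy": 0.0,"wz": 0.0,"claw": -1.0},{"tx": 0.0,"ty": 0.0,"tz": 0.0,"wx": 0.0,"wy": 0.0,"wz": 0.0,"claw": -1.0},{"tx": 0.0,"ty": 0.0,"tz": 0.0,"wx": 0.0,"wy": 0.0,"wz": 0.0,"claw": -1.0},{"tx": 0.0,"ty": 0.0,"tz": 0.0,"wx": 0.0,"wy": 0.0,"wz": 0.0,"claw": -1.0},{"tx": 0.0,"ty": 0.0,"tz": 0.0,"wx": 0.0,"wy": 0.0,"wz": 0.0,"claw": -1.0},{"tx": 0.0,"ty": 0.0,"tz": 0.0,"wx": 0.0,"wy": 0.0,"wz": 0.0,"claw": -1.0}], "force": 20}}

```text
clock: 2.5
tool_pos: [0.3703, -0.3183, 0.0498]
eef_rot: [0.737, 0.676, -0.0, 0.0]
contact_force: [0.3, -0.1, 4.2]
opening: 0.601
finger_force: 20.0
```

>>> {"name": "drive_tool", "arguments": {"targets": [{"tx": 0.0,"ty": 0.0,"tz": 0.5,"wx": 0.0,"wy": 0.0,"wz": 0.0,"claw": -1.0},{"tx": 0.0,"ty": 0.0,"tz": 1.0,"wx": 0.0,"wy": 0.0,"wz": 0.0,"claw": -1.0},{"tx": 0.0,"ty": 0.0,"tz": 1.0,"wx": 0.0,"wy": 0.0,"wz": 0.0,"claw": -1.0},{"tx": 0.0,"ty": 0.5,"tz": 1.0,"wx": 0.0,"wy": 0.0,"wz": 0.0,"claw": -1.0},{"tx": 0.5,"ty": 1.0,"tz": 1.0,"wx": 0.0,"wy": 0.0,"wz": 0.0,"claw": -1.0},{"tx": 0.8,"ty": 1.0,"tz": 0.5,"wx": 0.0,"wy": 0.0,"wz": 0.0,"claw": -1.0},{"tx": 0.8,"ty": 1.0,"tz": 0.0,"wx": 0.0,"wy": 0.0,"wz": 0.0,"claw": -1.0},{"tx": 0.8,"ty": 1.0,"tz": 0.0,"wx": 0.0,"wy": 0.0,"wz": 0.0,"claw": -1.0}], "force": 20}}

```text
clock: 3.3
tool_pos: [0.4578, -0.1821, 0.1999]
eef_rot: [0.737, 0.676, 0.0, 0.0]
contact_force: [0.4, -0.1, -1.6]
opening: 0.598
finger_force: 20.0
```

>>> {"name": "drive_tool", "arguments": {"targets": [{"tx": 0.8,"ty": 1.0,"tz": 0.0,"wx": 0.0,"wy": 0.0,"wz": 0.0,"claw": -1.0},{"tx": 0.8,"ty": 1.0,"tz": 0.0,"wx": 0.0,"wy": 0.0,"wz": 0.0,"claw": -1.0},{"tx": 0.8,"ty": 1.0,"tz": 0.0,"wx": 0.0,"wy": 0.0,"wz": 0.0,"claw": -1.0},{"tx": 0.8,"ty": 1.0,"tz": 0.0,"wx": 0.0,"wy": 0.0,"wz": 0.0,"claw": -1.0},{"tx": 0.8,"ty": 1.0,"tz": 0.0,"wx": 0.0,"wy": 0.0,"wz": 0.0,"claw": -1.0},{"tx": 0.8,"ty": 1.0,"tz": 0.0,"wx": 0.0,"wy": 0.0,"wz": 0.0,"claw": -1.0},{"tx": 0.8,"ty": 0.5,"tz": 0.0,"wx": 0.0,"wy": 0.0,"wz": 0.0,"claw": -1.0},{"tx": 0.4,"ty": 0.5,"tz": 0.0,"wx": 0.0,"wy": 0.0,"wz": 0.0,"claw": -1.0}], "force": 20}}

```text
clock: 4.1
tool_pos: [0.6384, 0.0285, 0.1986]
eef_rot: [0.736, 0.677, 0.0, -0.0]
contact_force: [0.2, 1.3, -2.3]
opening: 0.605
finger_force: 20.0
```

>>> {"name": "drive_tool", "arguments": {"targets": [{"tx": 0.0,"ty": -0.05,"tz": -1.0,"wx": 0.0,"wy": 0.0,"wz": 0.0,"claw": -1.0},{"tx": 0.0,"ty": 0.0,"tz": -1.0,"wx": 0.0,"wy": 0.0,"wz": 0.0,"claw": -1.0},{"tx": 0.0,"ty": 0.0,"tz": -1.0,"wx": 0.0,"wy": 0.0,"wz": 0.0,"claw": -1.0},{"tx": 0.0,"ty": 0.0,"tz": -0.6,"wx": 0.0,"wy": 0.0,"wz": 0.0,"claw": -1.0},{"tx": 0.0,"ty": 0.0,"tz": -0.4,"wx": 0.0,"wy": 0.0,"wz": 0.0,"claw": -1.0},{"tx": 0.0,"ty": 0.0,"tz": -0.25,"wx": 0.0,"wy": 0.0,"wz": 0.0,"claw": -1.0},{"tx": 0.0,"ty": 0.0,"tz": 0.0,"wx": 0.0,"wy": 0.0,"wz": 0.0,"claw": -1.0},{"tx": 0.0,"ty": 0.0,"tz": 0.0,"wx": 0.0,"wy": 0.0,"wz": 0.0,"claw": -1.0}], "force": 20}}

```text
clock: 4.9
tool_pos: [0.6378, 0.0256, 0.0726]
eef_rot: [0.737, 0.676, 0.001, 0.0]
contact_force: [0.3, -0.7, -2.3]
opening: 0.597
finger_force: 20.0
```

```bash
python3 - <<'E'
from h import *
s=snap('side','side1.png');t=snap('scene')
cv2.imwrite('pics/p1.png',np.hstack([cv2.resize(t['image'][180:340,240:460],None,fx=1.8,fy=1.8),cv2.resize(s['image'][160:320,120:340],None,fx=1.8,fy=1.8)]))
E
```

```text
(no output)
```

View pics/p1.png

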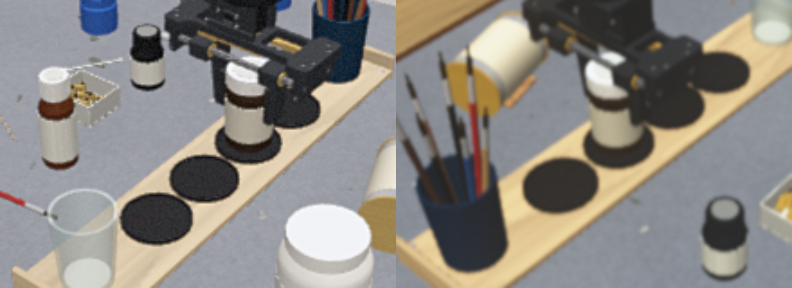

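Both crops show the wash jar centred over the third recess from the glass, about 4 mm above the floor, with the brush pot and glass untouched. Next I lower and release it.

>>> {"name": "drive_tool", "arguments": {"targets": [{"tx": 0.0,"ty": 0.0,"tz": -0.1,"wx": 0.0,"wy": 0.0,"wz": 0.0,"claw": -1.0},{"tx": 0.0,"ty": 0.0,"tz": -0.05,"wx": 0.0,"wy": 0.0,"wz": 0.0,"claw": -1.0},{"tx": 0.0,"ty": 0.0,"tz": 0.0,"wx": 0.0,"wy": 0.0,"wz": 0.0,"claw": -1.0},{"tx": 0.0,"ty": 0.0,"tz": 0.0,"wx": 0.0,"wy": 0.0,"wz": 0.0,"claw": -1.0},{"tx": 0.0,"ty": 0.0,"tz": 0.0,"wx": 0.0,"wy": 0.0,"wz": 0.0,"claw": 0.5},{"tx": 0.0,"ty": 0.0,"tz": 0.0,"wx": 0.0,"wy": 0.0,"wz": 0.0,"claw": 0.7},{"tx": 0.0,"ty": 0.0,"tz": 0.0,"wx": 0.0,"wy": 0.0,"wz": 0.0,"claw": 0.7},{"tx": 0.0,"ty": 0.0,"tz": 0.0,"wx": 0.0,"wy": 0.0,"wz": 0.0,"claw": 0.7}], "force": 20}}

```text
clock: 5.8
tool_pos: [0.6372, 0.0254, 0.0672]
eef_rot: [0.737, 0.676, 0.0, 0.0]
contact_force: [1.2, -0.2, -0.1]
opening: 0.847
finger_force: 0.0
```

>>> {"name": "drive_tool", "arguments": {"targets": [{"tx": 0.0,"ty": 0.0,"tz": 0.5,"wx": 0.0,"wy": 0.0,"wz": 0.0,"claw": 0.7},{"tx": 0.0,"ty": 0.0,"tz": 1.0,"wx": 0.0,"wy": 0.0,"wz": 0.0,"claw": 0.7},{"tx": 0.0,"ty": 0.0,"tz": 1.0,"wx": 0.0,"wy": 0.0,"wz": 0.0,"claw": 0.6},{"tx": 0.0,"ty": 0.0,"tz": 1.0,"wx": 0.0,"wy": 0.0,"wz": 0.0,"claw": 0.6},{"tx": 0.0,"ty": 0.0,"tz": 1.0,"wx": 0.0,"wy": 0.0,"wz": 0.0,"claw": 0.5},{"tx": -0.9,"ty": -0.65,"tz": 0.5,"wx": 0.0,"wy": 0.0,"wz": 0.0,"claw": 0.5},{"tx": -1.0,"ty": -0.7,"tz": 0.0,"wx": 0.0,"wy": 0.0,"wz": 0.0,"claw": 0.5},{"tx": -1.0,"ty": -0.7,"tz": 0.0,"wx": 0.0,"wy": 0.0,"wz": 0.0,"claw": 0.5}], "force": 20}}

```text
clock: 6.6
tool_pos: [0.5497, -0.0365, 0.2191]
eef_rot: [0.736, 0.676, 0.001, 0.001]
contact_force: [-0.4, -0.4, -0.3]
opening: 0.75
finger_force: 0.0
```

>>> {"name": "drive_tool", "arguments": {"targets": [{"tx": -1.0,"ty": -0.7,"tz": 0.0,"wx": 0.0,"wy": 0.0,"wz": 0.0,"claw": 0.5},{"tx": -1.0,"ty": -0.7,"tz": 0.0,"wx": 0.0,"wy": 0.0,"wz": 0.0,"claw": 0.5},{"tx": -0.93,"ty": -0.7,"tz": 0.0,"wx": 0.0,"wy": 0.0,"wz": 0.0,"claw": 0.5},{"tx": 0.0,"ty": 0.0,"tz": 0.0,"wx": 0.0,"wy": 0.0,"wz": 0.0,"claw": 0.5},{"tx": 0.0,"ty": 0.0,"tz": -0.5,"wx": 0.0,"wy": 0.0,"wz": 0.0,"claw": 0.5},{"tx": 0.0,"ty": 0.0,"tz": -0.5,"wx": 0.0,"wy": 0.0,"wz": 0.0,"claw": 0.5},{"tx": 0.0,"ty": 0.0,"tz": 0.0,"wx": 0.0,"wy": 0.0,"wz": 0.0,"claw": 0.5},{"tx": 0.0,"ty": 0.0,"tz": 0.0,"wx": 0.0,"wy": 0.0,"wz": 0.0,"claw": 0.5}], "force": 20}}

```text
clock: 7.4
tool_pos: [0.463, -0.0986, 0.188]
eef_rot: [0.736, 0.677, 0.0, 0.0]
contact_force: [-0.6, 0.2, 1.3]
opening: 0.748
finger_force: 0.0
```

>>> {"name": "drive_tool", "arguments": {"targets": [{"tx": 0.0,"ty": 0.0,"tz": -1.0,"wx": 0.0,"wy": 0.0,"wz": 0.0,"claw": 0.5},{"tx": 0.0,"ty": 0.0,"tz": -1.0,"wx": 0.0,"wy": 0.0,"wz": 0.0,"claw": 0.5},{"tx": 0.0,"ty": 0.0,"tz": -1.0,"wx": 0.0,"wy": 0.0,"wz": 0.0,"claw": 0.5},{"tx": 0.0,"ty": 0.0,"tz": -0.6,"wx": 0.0,"wy": 0.0,"wz": 0.0,"claw": 0.5},{"tx": 0.0,"ty": 0.0,"tz": -0.4,"wx": 0.0,"wy": 0.0,"wz": 0.0,"claw": 0.5},{"tx": 0.0,"ty": 0.0,"tz": 0.0,"wx": 0.0,"wy": 0.0,"wz": 0.0,"claw": 0.5},{"tx": 0.0,"ty": 0.0,"tz": 0.0,"wx": 0.0,"wy": 0.0,"wz": 0.0,"claw": 0.5},{"tx": 0.0,"ty": 0.0,"tz": 0.0,"wx": 0.0,"wy": 0.0,"wz": 0.0,"claw": -1.0}], "force": 20}}

```text
clock: 8.2
tool_pos: [0.4632, -0.0991, 0.0684]
eef_rot: [0.737, 0.676, 0.001, 0.001]
contact_force: [-1.1, 0.4, 0.1]
opening: 0.687
finger_force: 0.0
```

>>> {"name": "drive_tool", "arguments": {"targets": [{"tx": 0.0,"ty": 0.0,"tz": 0.0,"wx": 0.0,"wy": 0.0,"wz": 0.0,"claw": -1.0},{"tx": 0.0,"ty": 0.0,"tz": 0.0,"wx": 0.0,"wy": 0.0,"wz": 0.0,"claw": -1.0},{"tx": 0.0,"ty": 0.0,"tz": 0.0,"wx": 0.0,"wy": 0.0,"wz": 0.0,"claw": -1.0},{"tx": 0.0,"ty": 0.0,"tz": 0.0,"wx": 0.0,"wy": 0.0,"wz": 0.0,"claw": -1.0},{"tx": 0.0,"ty": 0.0,"tz": 0.0,"wx": 0.0,"wy": 0.0,"wz": 0.0,"claw": -1.0},{"tx": 0.0,"ty": 0.0,"tz": 0.0,"wx": 0.0,"wy": 0.0,"wz": 0.0,"claw": -1.0},{"tx": 0.0,"ty": 0.0,"tz": 0.0,"wx": 0.0,"wy": 0.0,"wz": 0.0,"claw": -1.0},{"tx": 0.0,"ty": 0.0,"tz": 0.0,"wx": 0.0,"wy": 0.0,"wz": 0.0,"claw": -1.0}], "force": 20}}

```text
clock: 9.0
tool_pos: [0.4625, -0.0992, 0.0678]
eef_rot: [0.737, 0.676, 0.0, 0.0]
contact_force: [-0.8, 1.0, 6.4]
opening: 0.468
finger_force: 20.0
```

>>> {"name": "drive_tool", "arguments": {"targets": [{"tx": 0.0,"ty": 0.0,"tz": 0.5,"wx": 0.0,"wy": 0.0,"wz": 0.0,"claw": -1.0},{"tx": 0.0,"ty": 0.0,"tz": 1.0,"wx": 0.0,"wy": 0.0,"wz": 0.0,"claw": -1.0},{"tx": 0.0,"ty": 0.0,"tz": 1.0,"wx": 0.0,"wy": 0.0,"wz": 0.0,"claw": -1.0},{"tx": 0.0,"ty": 0.0,"tz": 1.0,"wx": 0.0,"wy": 0.0,"wz": 0.0,"claw": -1.0},{"tx": 0.0,"ty": 1.0,"tz": 0.7,"wx": 0.0,"wy": 0.0,"wz": 0.0,"claw": -1.0},{"tx": 0.3,"ty": 1.0,"tz": 0.0,"wx": 0.0,"wy": 0.0,"wz": 0.0,"claw": -1.0},{"tx": 0.7,"ty": 1.0,"tz": 0.0,"wx": 0.0,"wy": 0.0,"wz": 0.0,"claw": -1.0},{"tx": 0.8,"ty": 1.0,"tz": 0.0,"wx": 0.0,"wy": 0.0,"wz": 0.0,"claw": -1.0}], "force": 20}}

```text
clock: 9.8
tool_pos: [0.516, 0.0216, 0.1935]
eef_rot: [0.737, 0.676, -0.001, -0.0]
contact_force: [0.7, -0.9, -1.8]
opening: 0.468
finger_force: 20.0
```

>>> {"name": "drive_tool", "arguments": {"targets": [{"tx": 0.8,"ty": 1.0,"tz": 0.0,"wx": 0.0,"wy": 0.0,"wz": 0.0,"claw": -1.0},{"tx": 0.8,"ty": 1.0,"tz": 0.0,"wx": 0.0,"wy": 0.0,"wz": 0.0,"claw": -1.0},{"tx": 0.8,"ty": 0.7,"tz": 0.0,"wx": 0.0,"wy": 0.0,"wz": 0.0,"claw": -1.0},{"tx": 0.8,"ty": 0.3,"tz": 0.0,"wx": 0.0,"wy": 0.0,"wz": 0.0,"claw": -1.0},{"tx": 0.7,"ty": 0.0,"tz": 0.0,"wx": 0.0,"wy": 0.0,"wz": 0.0,"claw": -1.0},{"tx": 0.3,"ty": 0.0,"tz": 0.0,"wx": 0.0,"wy": 0.0,"wz": 0.0,"claw": -1.0},{"tx": 0.0,"ty": 0.0,"tz": 0.0,"wx": 0.0,"wy": 0.0,"wz": 0.0,"claw": -1.0},{"tx": 0.0,"ty": 0.0,"tz": 0.0,"wx": 0.0,"wy": 0.0,"wz": 0.0,"claw": -1.0}], "force": 20}}

```text
clock: 10.6
tool_pos: [0.641, 0.1104, 0.1929]
eef_rot: [0.737, 0.676, -0.001, -0.0]
contact_force: [1.1, -0.3, -0.1]
opening: 0.469
finger_force: 20.0
```

>>> {"name": "drive_tool", "arguments": {"targets": [{"tx": 0.05,"ty": 0.03,"tz": -1.0,"wx": 0.0,"wy": 0.0,"wz": 0.0,"claw": -1.0},{"tx": 0.0,"ty": 0.0,"tz": -1.0,"wx": 0.0,"wy": 0.0,"wz": 0.0,"claw": -1.0},{"tx": 0.0,"ty": 0.0,"tz": -0.7,"wx": 0.0,"wy": 0.0,"wz": 0.0,"claw": -1.0},{"tx": 0.0,"ty": 0.0,"tz": -0.5,"wx": 0.0,"wy": 0.0,"wz": 0.0,"claw": -1.0},{"tx": 0.0,"ty": 0.0,"tz": -0.2,"wx": 0.0,"wy": 0.0,"wz": 0.0,"claw": -1.0},{"tx": 0.0,"ty": 0.0,"tz": -0.1,"wx": 0.0,"wy": 0.0,"wz": 0.0,"claw": -1.0},{"tx": 0.0,"ty": 0.0,"tz": 0.0,"wx": 0.0,"wy": 0.0,"wz": 0.0,"claw": -1.0},{"tx": 0.0,"ty": 0.0,"tz": 0.0,"wx": 0.0,"wy": 0.0,"wz": 0.0,"claw": -1.0}], "force": 20}}

```text
clock: 11.4
tool_pos: [0.6445, 0.112, 0.0894]
eef_rot: [0.737, 0.676, 0.001, 0.0]
contact_force: [0.2, 0.4, -0.4]
opening: 0.472
finger_force: 20.0
```

>>> {"name": "drive_tool", "arguments": {"targets": [{"tx": 0.0,"ty": 0.0,"tz": -0.06,"wx": 0.0,"wy": 0.0,"wz": 0.0,"claw": -1.0},{"tx": 0.0,"ty": 0.0,"tz": -0.06,"wx": 0.0,"wy": 0.0,"wz": 0.0,"claw": -1.0},{"tx": 0.0,"ty": 0.0,"tz": 0.0,"wx": 0.0,"wy": 0.0,"wz": 0.0,"claw": -1.0},{"tx": 0.0,"ty": 0.0,"tz": 0.0,"wx": 0.0,"wy": 0.0,"wz": 0.0,"claw": -1.0},{"tx": 0.0,"ty": 0.0,"tz": 0.0,"wx": 0.0,"wy": 0.0,"wz": 0.0,"claw": 0.2},{"tx": 0.0,"ty": 0.0,"tz": 0.0,"wx": 0.0,"wy": 0.0,"wz": 0.0,"claw": 0.4},{"tx": 0.0,"ty": 0.0,"tz": 0.0,"wx": 0.0,"wy": 0.0,"wz": 0.0,"claw": 0.5},{"tx": 0.0,"ty": 0.0,"tz": 0.0,"wx": 0.0,"wy": 0.0,"wz": 0.0,"claw": 0.5}], "force": 20}}

```text
clock: 12.2
tool_pos: [0.6438, 0.1118, 0.0845]
eef_rot: [0.737, 0.676, -0.0, -0.0]
contact_force: [0.2, 0.8, -0.1]
opening: 0.752
finger_force: 0.0
```

>>> {"name": "drive_tool", "arguments": {"targets": [{"tx": 0.0,"ty": 0.0,"tz": 0.5,"wx": 0.0,"wy": 0.0,"wz": 0.0,"claw": 0.5},{"tx": 0.0,"ty": 0.0,"tz": 1.0,"wx": 0.0,"wy": 0.0,"wz": 0.0,"claw": 0.5},{"tx": 0.0,"ty": 0.0,"tz": 1.0,"wx": 0.0,"wy": 0.0,"wz": 0.0,"claw": 0.5},{"tx": 0.0,"ty": 0.0,"tz": 1.0,"wx": 0.0,"wy": 0.0,"wz": 0.0,"claw": 0.5},{"tx": -0.5,"ty": 0.0,"tz": 0.0,"wx": 0.0,"wy": 0.0,"wz": 0.0,"claw": 0.5},{"tx": -1.0,"ty": 0.0,"tz": 0.0,"wx": 0.0,"wy": 0.0,"wz": 0.0,"claw": 0.5},{"tx": -1.0,"ty": 0.0,"tz": 0.0,"wx": 0.0,"wy": 0.0,"wz": 0.0,"claw": 0.5},{"tx": -1.0,"ty": 0.0,"tz": 0.0,"wx": 0.0,"wy": 0.0,"wz": 0.0,"claw": 0.5}], "force": 20}}

```text
clock: 13.0
tool_pos: [0.538, 0.1119, 0.1909]
eef_rot: [0.737, 0.676, 0.001, 0.0]
contact_force: [-0.4, 0.2, -0.4]
opening: 0.751
finger_force: 0.0
```

>>> {"name": "drive_tool", "arguments": {"targets": [{"tx": -0.95,"ty": -0.3,"tz": 0.0,"wx": 0.0,"wy": 0.0,"wz": 0.0,"claw": 0.5},{"tx": -0.95,"ty": -0.3,"tz": 0.0,"wx": 0.0,"wy": 0.0,"wz": 0.0,"claw": 0.5},{"tx": -0.88,"ty": -0.2,"tz": 0.0,"wx": 0.0,"wy": 0.0,"wz": 0.0,"claw": 0.5},{"tx": 0.0,"ty": 0.0,"tz": 0.0,"wx": 0.0,"wy": 0.0,"wz": 0.0,"claw": 0.5},{"tx": 0.0,"ty": 0.0,"tz": -0.7,"wx": 0.0,"wy": 0.0,"wz": 0.0,"claw": 0.5},{"tx": 0.0,"ty": 0.0,"tz": -1.0,"wx": 0.0,"wy": 0.0,"wz": 0.0,"claw": 0.5},{"tx": 0.0,"ty": 0.0,"tz": -0.7,"wx": 0.0,"wy": 0.0,"wz": 0.0,"claw": 0.5},{"tx": 0.0,"ty": 0.0,"tz": 0.0,"wx": 0.0,"wy": 0.0,"wz": 0.0,"claw": 0.5}], "force": 20}}

```text
clock: 13.8
tool_pos: [0.4555, 0.0881, 0.1164]
eef_rot: [0.736, 0.677, -0.001, -0.0]
contact_force: [-0.5, 0.2, 1.0]
opening: 0.75
finger_force: 0.0
```

>>> {"name": "drive_tool", "arguments": {"targets": [{"tx": 0.0,"ty": 0.0,"tz": -1.0,"wx": 0.0,"wy": 0.0,"wz": 0.0,"claw": 0.5},{"tx": 0.0,"ty": 0.0,"tz": -1.0,"wx": 0.0,"wy": 0.0,"wz": 0.0,"claw": 0.5},{"tx": 0.0,"ty": 0.0,"tz": -0.6,"wx": 0.0,"wy": 0.0,"wz": 0.0,"claw": 0.5},{"tx": 0.0,"ty": 0.0,"tz": -0.4,"wx": 0.0,"wy": 0.0,"wz": 0.0,"claw": 0.5},{"tx": 0.0,"ty": 0.0,"tz": 0.0,"wx": 0.0,"wy": 0.0,"wz": 0.0,"claw": 0.5},{"tx": 0.0,"ty": 0.0,"tz": 0.0,"wx": 0.0,"wy": 0.0,"wz": 0.0,"claw": 0.5},{"tx": 0.0,"ty": 0.0,"tz": 0.0,"wx": 0.0,"wy": 0.0,"wz": 0.0,"claw": -1.0},{"tx": 0.0,"ty": 0.0,"tz": 0.0,"wx": 0.0,"wy": 0.0,"wz": 0.0,"claw": -1.0}], "force": 20}}

```text
clock: 14.6
tool_pos: [0.4562, 0.0879, 0.0287]
eef_rot: [0.737, 0.676, 0.001, 0.0]
contact_force: [0.1, -0.6, 0.7]
opening: 0.59
finger_force: 0.0
```

>>> {"name": "drive_tool", "arguments": {"targets": [{"tx": 0.0,"ty": 0.0,"tz": 0.0,"wx": 0.0,"wy": 0.0,"wz": 0.0,"claw": -1.0},{"tx": 0.0,"ty": 0.0,"tz": 0.0,"wx": 0.0,"wy": 0.0,"wz": 0.0,"claw": -1.0},{"tx": 0.0,"ty": 0.0,"tz": 0.0,"wx": 0.0,"wy": 0.0,"wz": 0.0,"claw": -1.0},{"tx": 0.0,"ty": 0.0,"tz": 0.0,"wx": 0.0,"wy": 0.0,"wz": 0.0,"claw": -1.0},{"tx": 0.0,"ty": 0.0,"tz": 0.0,"wx": 0.0,"wy": 0.0,"wz": 0.0,"claw": -1.0},{"tx": 0.0,"ty": 0.0,"tz": 0.0,"wx": 0.0,"wy": 0.0,"wz": 0.0,"claw": -1.0},{"tx": 0.0,"ty": 0.0,"tz": 0.0,"wx": 0.0,"wy": 0.0,"wz": 0.0,"claw": -1.0},{"tx": 0.0,"ty": 0.0,"tz": 0.0,"wx": 0.0,"wy": 0.0,"wz": 0.0,"claw": -1.0}], "force": 20}}

```text
clock: 15.4
tool_pos: [0.4557, 0.0878, 0.0284]
eef_rot: [0.737, 0.676, 0.0, 0.0]
contact_force: [-0.4, -0.4, 6.5]
opening: 0.494
finger_force: 20.0
```

>>> {"name": "drive_tool", "arguments": {"targets": [{"tx": 0.0,"ty": 0.0,"tz": 0.5,"wx": 0.0,"wy": 0.0,"wz": 0.0,"claw": -1.0},{"tx": 0.0,"ty": 0.0,"tz": 1.0,"wx": 0.0,"wy": 0.0,"wz": 0.0,"claw": -1.0},{"tx": 0.0,"ty": 0.0,"tz": 1.0,"wx": 0.0,"wy": 0.0,"wz": 0.0,"claw": -1.0},{"tx": 0.0,"ty": -0.3,"tz": 1.0,"wx": 0.0,"wy": 0.0,"wz": 0.0,"claw": -1.0},{"tx": 0.3,"ty": -0.8,"tz": 0.5,"wx": 0.0,"wy": 0.0,"wz": 0.0,"claw": -1.0},{"tx": 0.7,"ty": -0.9,"tz": 0.0,"wx": 0.0,"wy": 0.0,"wz": 0.0,"claw": -1.0},{"tx": 0.9,"ty": -0.9,"tz": 0.0,"wx": 0.0,"wy": 0.0,"wz": 0.0,"claw": -1.0},{"tx": 0.9,"ty": -0.9,"tz": 0.0,"wx": 0.0,"wy": 0.0,"wz": 0.0,"claw": -1.0}], "force": 20}}

```text
clock: 16.2
tool_pos: [0.5398, -0.0276, 0.1481]
eef_rot: [0.737, 0.676, -0.0, -0.0]
contact_force: [0.5, 1.0, -0.2]
opening: 0.494
finger_force: 20.0
```

>>> {"name": "drive_tool", "arguments": {"targets": [{"tx": 0.9,"ty": -0.7,"tz": 0.0,"wx": 0.0,"wy": 0.0,"wz": 0.0,"claw": -1.0},{"tx": 0.9,"ty": -0.3,"tz": 0.0,"wx": 0.0,"wy": 0.0,"wz": 0.0,"claw": -1.0},{"tx": 0.8,"ty": 0.0,"tz": 0.0,"wx": 0.0,"wy": 0.0,"wz": 0.0,"claw": -1.0},{"tx": 0.45,"ty": 0.0,"tz": 0.0,"wx": 0.0,"wy": 0.0,"wz": 0.0,"claw": -1.0},{"tx": 0.0,"ty": 0.0,"tz": 0.0,"wx": 0.0,"wy": 0.0,"wz": 0.0,"claw": -1.0},{"tx": 0.0,"ty": 0.0,"tz": 0.0,"wx": 0.0,"wy": 0.0,"wz": 0.0,"claw": -1.0},{"tx": 0.0,"ty": 0.0,"tz": -1.0,"wx": 0.0,"wy": 0.0,"wz": 0.0,"claw": -1.0},{"tx": 0.0,"ty": 0.0,"tz": 0.0,"wx": 0.0,"wy": 0.0,"wz": 0.0,"claw": -1.0}], "force": 20}}

```text
clock: 17.0
tool_pos: [0.627, -0.0566, 0.1149]
eef_rot: [0.736, 0.677, -0.003, -0.002]
contact_force: [-0.9, -0.6, -1.2]
opening: 0.492
finger_force: 20.0
```

>>> {"name": "drive_tool", "arguments": {"targets": [{"tx": 0.13,"ty": 0.0,"tz": -0.5,"wx": 0.0,"wy": 0.0,"wz": 0.0,"claw": -1.0},{"tx": 0.0,"ty": 0.0,"tz": -0.7,"wx": 0.0,"wy": 0.0,"wz": 0.0,"claw": -1.0},{"tx": 0.0,"ty": 0.0,"tz": -0.6,"wx": 0.0,"wy": 0.0,"wz": 0.0,"claw": -1.0},{"tx": 0.0,"ty": 0.0,"tz": -0.3,"wx": 0.0,"wy": 0.0,"wz": 0.0,"claw": -1.0},{"tx": 0.0,"ty": 0.0,"tz": -0.1,"wx": 0.0,"wy": 0.0,"wz": 0.0,"claw": -1.0},{"tx": 0.0,"ty": 0.0,"tz": 0.0,"wx": 0.0,"wy": 0.0,"wz": 0.0,"claw": -1.0},{"tx": 0.0,"ty": 0.0,"tz": 0.0,"wx": 0.0,"wy": 0.0,"wz": 0.0,"claw": -1.0},{"tx": 0.0,"ty": 0.0,"tz": 0.0,"wx": 0.0,"wy": 0.0,"wz": 0.0,"claw": -1.0}], "force": 20}}

```text
clock: 17.8
tool_pos: [0.6355, -0.0562, 0.0527]
eef_rot: [0.737, 0.676, 0.001, 0.001]
contact_force: [0.9, -0.8, -0.8]
opening: 0.494
finger_force: 20.0
```

>>> {"name": "drive_tool", "arguments": {"targets": [{"tx": -0.1,"ty": 0.0,"tz": -0.1,"wx": 0.0,"wy": 0.0,"wz": 0.0,"claw": -1.0},{"tx": 0.0,"ty": 0.0,"tz": -0.06,"wx": 0.0,"wy": 0.0,"wz": 0.0,"claw": -1.0},{"tx": 0.0,"ty": 0.0,"tz": -0.06,"wx": 0.0,"wy": 0.0,"wz": 0.0,"claw": -1.0},{"tx": 0.0,"ty": 0.0,"tz": 0.0,"wx": 0.0,"wy": 0.0,"wz": 0.0,"claw": -1.0},{"tx": 0.0,"ty": 0.0,"tz": 0.0,"wx": 0.0,"wy": 0.0,"wz": 0.0,"claw": -1.0},{"tx": 0.0,"ty": 0.0,"tz": 0.0,"wx": 0.0,"wy": 0.0,"wz": 0.0,"claw": 0.2},{"tx": 0.0,"ty": 0.0,"tz": 0.0,"wx": 0.0,"wy": 0.0,"wz": 0.0,"claw": 0.4},{"tx": 0.0,"ty": 0.0,"tz": 0.0,"wx": 0.0,"wy": 0.0,"wz": 0.0,"claw": 0.5}], "force": 20}}

```text
clock: 18.6
tool_pos: [0.6319, -0.0562, 0.045]
eef_rot: [0.737, 0.676, 0.0, 0.0]
contact_force: [-0.0, -0.1, -0.5]
opening: 0.733
finger_force: 0.0
```

>>> {"name": "drive_tool", "arguments": {"targets": [{"tx": 0.0,"ty": 0.0,"tz": 0.5,"wx": 0.0,"wy": 0.0,"wz": 0.0,"claw": 0.5},{"tx": 0.0,"ty": 0.0,"tz": 1.0,"wx": 0.0,"wy": 0.0,"wz": 0.0,"claw": 0.5},{"tx": 0.0,"ty": 0.0,"tz": 1.0,"wx": 0.0,"wy": 0.0,"wz": 0.0,"claw": 0.5},{"tx": 0.0,"ty": 0.0,"tz": 1.0,"wx": 0.0,"wy": 0.0,"wz": 0.0,"claw": 0.5},{"tx": -0.5,"ty": 0.0,"tz": 0.5,"wx": 0.0,"wy": 0.0,"wz": 0.0,"claw": 0.5},{"tx": -1.0,"ty": 0.0,"tz": 0.0,"wx": 0.0,"wy": 0.0,"wz": 0.0,"claw": 0.5},{"tx": -1.0,"ty": 0.0,"tz": 0.0,"wx": 0.0,"wy": 0.0,"wz": 0.0,"claw": 0.5},{"tx": -1.0,"ty": 0.5,"tz": 0.0,"wx": 0.0,"wy": 0.0,"wz": 0.0,"claw": 0.5}], "force": 20}}

```text
clock: 19.4
tool_pos: [0.5259, -0.0435, 0.1661]
eef_rot: [0.738, 0.675, -0.0, 0.001]
contact_force: [0.5, 0.4, 0.0]
opening: 0.749
finger_force: 0.0
```

```bash
python3 - <<'E'
from h import *
s=snap('side');t=snap('scene')
cv2.imwrite('pics/p2.png',np.hstack([cv2.resize(t['image'][160:340,240:460],None,fx=1.8,fy=1.8),cv2.resize(s['image'][140:320,120:340],None,fx=1.8,fy=1.8)]))
E
```

```text
(no output)
```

View pics/p2.png

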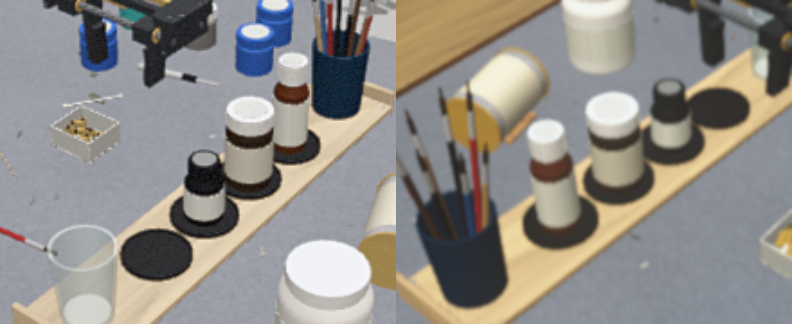

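The crops show ink, wash and thinner standing upright and centred in recesses 2 to 4, with the recess next to the glass free. The pot is next.

>>> {"name": "drive_tool", "arguments": {"targets": [{"tx": -0.7,"ty": 1.0,"tz": 0.0,"wx": 0.0,"wy": 0.0,"wz": 0.0,"claw": 0.6},{"tx": -0.7,"ty": 1.0,"tz": 0.0,"wx": 0.0,"wy": 0.0,"wz": 0.0,"claw": 0.6},{"tx": -0.7,"ty": 1.0,"tz": 0.0,"wx": 0.0,"wy": 0.0,"wz": 0.0,"claw": 0.6},{"tx": -0.7,"ty": 1.0,"tz": 0.0,"wx": 0.0,"wy": 0.0,"wz": 0.0,"claw": 0.6},{"tx": -0.7,"ty": 1.0,"tz": 0.0,"wx": 0.0,"wy": 0.0,"wz": 0.0,"claw": 0.6},{"tx": -0.5,"ty": 1.0,"tz": 0.0,"wx": 0.0,"wy": 0.0,"wz": 0.0,"claw": 0.6},{"tx": -0.08,"ty": 1.0,"tz": 0.0,"wx": 0.0,"wy": 0.0,"wz": 0.0,"claw": 0.6},{"tx": 0.0,"ty": 1.0,"tz": 0.0,"wx": 0.0,"wy": 0.0,"wz": 0.0,"claw": 0.6}], "force": 20}}

```text
clock: 20.3
tool_pos: [0.4045, 0.2007, 0.1659]
eef_rot: [0.736, 0.677, 0.001, 0.0]
contact_force: [1.0, -0.2, 0.4]
opening: 0.798
finger_force: 0.0
```

>>> {"name": "drive_tool", "arguments": {"targets": [{"tx": 0.0,"ty": 1.0,"tz": 0.0,"wx": 0.0,"wy": 0.0,"wz": 0.0,"claw": 0.6},{"tx": 0.0,"ty": 1.0,"tz": 0.0,"wx": 0.0,"wy": 0.0,"wz": 0.0,"claw": 0.6},{"tx": 0.0,"ty": 0.5,"tz": 0.0,"wx": 0.0,"wy": 0.0,"wz": 0.0,"claw": 0.6},{"tx": 0.0,"ty": 0.3,"tz": 0.0,"wx": 0.0,"wy": 0.0,"wz": 0.0,"claw": 0.6},{"tx": 0.0,"ty": 0.0,"tz": -0.5,"wx": 0.0,"wy": 0.0,"wz": 0.0,"claw": 0.6},{"tx": 0.0,"ty": 0.0,"tz": -0.5,"wx": 0.0,"wy": 0.0,"wz": 0.0,"claw": 0.6},{"tx": 0.0,"ty": 0.0,"tz": -0.5,"wx": 0.0,"wy": 0.0,"wz": 0.0,"claw": 0.6},{"tx": 0.0,"ty": 0.0,"tz": 0.0,"wx": 0.0,"wy": 0.0,"wz": 0.0,"claw": 0.6}], "force": 20}}

```text
clock: 21.1
tool_pos: [0.4041, 0.2807, 0.1189]
eef_rot: [0.737, 0.676, -0.002, 0.001]
contact_force: [1.5, 0.3, 0.7]
opening: 0.8
finger_force: 0.0
```

>>> {"name": "drive_tool", "arguments": {"targets": [{"tx": 0.0,"ty": 0.13,"tz": -0.7,"wx": 0.0,"wy": 0.0,"wz": 0.0,"claw": 0.6},{"tx": 0.0,"ty": 0.0,"tz": -1.0,"wx": 0.0,"wy": 0.0,"wz": 0.0,"claw": 0.6},{"tx": 0.0,"ty": 0.0,"tz": -0.8,"wx": 0.0,"wy": 0.0,"wz": 0.0,"claw": 0.6},{"tx": 0.0,"ty": 0.0,"tz": -0.5,"wx": 0.0,"wy": 0.0,"wz": 0.0,"claw": 0.6},{"tx": 0.0,"ty": 0.0,"tz": -0.2,"wx": 0.0,"wy": 0.0,"wz": 0.0,"claw": 0.6},{"tx": 0.0,"ty": 0.0,"tz": 0.0,"wx": 0.0,"wy": 0.0,"wz": 0.0,"claw": 0.6},{"tx": 0.0,"ty": 0.0,"tz": 0.0,"wx": 0.0,"wy": 0.0,"wz": 0.0,"claw": -1.0},{"tx": 0.0,"ty": 0.0,"tz": 0.0,"wx": 0.0,"wy": 0.0,"wz": 0.0,"claw": -1.0}], "force": 20}}

```text
clock: 21.9
tool_pos: [0.405, 0.2869, 0.0251]
eef_rot: [0.737, 0.676, 0.001, 0.0]
contact_force: [-0.3, -1.1, -0.1]
opening: 0.642
finger_force: 0.0
```

>>> {"name": "drive_tool", "arguments": {"targets": [{"tx": 0.0,"ty": 0.0,"tz": 0.0,"wx": 0.0,"wy": 0.0,"wz": 0.0,"claw": -1.0},{"tx": 0.0,"ty": 0.0,"tz": 0.0,"wx": 0.0,"wy": 0.0,"wz": 0.0,"claw": -1.0},{"tx": 0.0,"ty": 0.0,"tz": 0.0,"wx": 0.0,"wy": 0.0,"wz": 0.0,"claw": -1.0},{"tx": 0.0,"ty": 0.0,"tz": 0.0,"wx": 0.0,"wy": 0.0,"wz": 0.0,"claw": -1.0},{"tx": 0.0,"ty": 0.0,"tz": 0.0,"wx": 0.0,"wy": 0.0,"wz": 0.0,"claw": -1.0},{"tx": 0.0,"ty": 0.0,"tz": 0.0,"wx": 0.0,"wy": 0.0,"wz": 0.0,"claw": -1.0},{"tx": 0.0,"ty": 0.0,"tz": 0.0,"wx": 0.0,"wy": 0.0,"wz": 0.0,"claw": -1.0},{"tx": 0.0,"ty": 0.0,"tz": 0.0,"wx": 0.0,"wy": 0.0,"wz": 0.0,"claw": -1.0}], "force": 20}}

```text
clock: 22.7
tool_pos: [0.4048, 0.2869, 0.025]
eef_rot: [0.737, 0.676, 0.001, 0.0]
contact_force: [0.5, 0.0, 6.8]
opening: 0.578
finger_force: 20.0
```

>>> {"name": "drive_tool", "arguments": {"targets": [{"tx": 0.0,"ty": 0.0,"tz": 0.5,"wx": 0.0,"wy": 0.0,"wz": 0.0,"claw": -1.0},{"tx": 0.0,"ty": 0.0,"tz": 1.0,"wx": 0.0,"wy": 0.0,"wz": 0.0,"claw": -1.0},{"tx": 0.0,"ty": 0.0,"tz": 1.0,"wx": 0.0,"wy": 0.0,"wz": 0.0,"claw": -1.0},{"tx": 0.0,"ty": -0.3,"tz": 1.0,"wx": 0.0,"wy": 0.0,"wz": 0.0,"claw": -1.0},{"tx": 0.0,"ty": -0.9,"tz": 0.5,"wx": 0.0,"wy": 0.0,"wz": 0.0,"claw": -1.0},{"tx": 0.0,"ty": -1.0,"tz": 0.0,"wx": 0.0,"wy": 0.0,"wz": 0.0,"claw": -1.0},{"tx": 0.0,"ty": -1.0,"tz": 0.0,"wx": 0.0,"wy": 0.0,"wz": 0.0,"claw": -1.0},{"tx": 0.0,"ty": -1.0,"tz": 0.0,"wx": 0.0,"wy": 0.0,"wz": 0.0,"claw": -1.0}], "force": 20}}

```text
clock: 23.5
tool_pos: [0.4044, 0.1595, 0.1446]
eef_rot: [0.737, 0.676, 0.0, 0.0]
contact_force: [1.2, -1.1, -1.6]
opening: 0.581
finger_force: 20.0
```

>>> {"name": "drive_tool", "arguments": {"targets": [{"tx": 0.0,"ty": -1.0,"tz": 0.0,"wx": 0.0,"wy": 0.0,"wz": 0.0,"claw": -1.0},{"tx": 0.0,"ty": -1.0,"tz": 0.0,"wx": 0.0,"wy": 0.0,"wz": 0.0,"claw": -1.0},{"tx": 0.0,"ty": -1.0,"tz": 0.0,"wx": 0.0,"wy": 0.0,"wz": 0.0,"claw": -1.0},{"tx": 0.3,"ty": -1.0,"tz": 0.0,"wx": 0.0,"wy": 0.0,"wz": 0.0,"claw": -1.0},{"tx": 0.6,"ty": -1.0,"tz": 0.0,"wx": 0.0,"wy": 0.0,"wz": 0.0,"claw": -1.0},{"tx": 0.7,"ty": -1.0,"tz": 0.0,"wx": 0.0,"wy": 0.0,"wz": 0.0,"claw": -1.0},{"tx": 0.7,"ty": -1.0,"tz": 0.0,"wx": 0.0,"wy": 0.0,"wz": 0.0,"claw": -1.0},{"tx": 0.7,"ty": -1.0,"tz": 0.0,"wx": 0.0,"wy": 0.0,"wz": 0.0,"claw": -1.0}], "force": 20}}

```text
clock: 24.3
tool_pos: [0.4948, -0.0809, 0.1444]
eef_rot: [0.737, 0.676, -0.0, -0.0]
contact_force: [0.8, 0.3, -1.8]
opening: 0.581
finger_force: 20.0
```

>>> {"name": "drive_tool", "arguments": {"targets": [{"tx": 0.8,"ty": -0.7,"tz": 0.0,"wx": 0.0,"wy": 0.0,"wz": 0.0,"claw": -1.0},{"tx": 0.8,"ty": -0.3,"tz": 0.0,"wx": 0.0,"wy": 0.0,"wz": 0.0,"claw": -1.0},{"tx": 0.8,"ty": 0.0,"tz": 0.0,"wx": 0.0,"wy": 0.0,"wz": 0.0,"claw": -1.0},{"tx": 0.8,"ty": 0.0,"tz": 0.0,"wx": 0.0,"wy": 0.0,"wz": 0.0,"claw": -1.0},{"tx": 0.7,"ty": 0.0,"tz": 0.0,"wx": 0.0,"wy": 0.0,"wz": 0.0,"claw": -1.0},{"tx": 0.4,"ty": 0.0,"tz": 0.0,"wx": 0.0,"wy": 0.0,"wz": 0.0,"claw": -1.0},{"tx": 0.0,"ty": 0.0,"tz": 0.0,"wx": 0.0,"wy": 0.0,"wz": 0.0,"claw": -1.0},{"tx": 0.0,"ty": 0.0,"tz": 0.0,"wx": 0.0,"wy": 0.0,"wz": 0.0,"claw": -1.0}], "force": 20}}

```text
clock: 25.1
tool_pos: [0.6224, -0.1094, 0.1438]
eef_rot: [0.737, 0.676, -0.001, -0.0]
contact_force: [-0.7, -0.9, -1.1]
opening: 0.578
finger_force: 20.0
```

>>> {"name": "drive_tool", "arguments": {"targets": [{"tx": 0.1,"ty": -0.5,"tz": 0.0,"wx": 0.0,"wy": 0.0,"wz": 0.0,"claw": -1.0},{"tx": 0.0,"ty": -0.5,"tz": 0.0,"wx": 0.0,"wy": 0.0,"wz": 0.0,"claw": -1.0},{"tx": 0.0,"ty": 0.0,"tz": -0.6,"wx": 0.0,"wy": 0.0,"wz": 0.0,"claw": -1.0},{"tx": 0.0,"ty": 0.0,"tz": -1.0,"wx": 0.0,"wy": 0.0,"wz": 0.0,"claw": -1.0},{"tx": 0.0,"ty": 0.0,"tz": -0.9,"wx": 0.0,"wy": 0.0,"wz": 0.0,"claw": -1.0},{"tx": 0.0,"ty": 0.0,"tz": -0.5,"wx": 0.0,"wy": 0.0,"wz": 0.0,"claw": -1.0},{"tx": 0.0,"ty": 0.0,"tz": -0.2,"wx": 0.0,"wy": 0.0,"wz": 0.0,"claw": -1.0},{"tx": 0.0,"ty": 0.0,"tz": 0.0,"wx": 0.0,"wy": 0.0,"wz": 0.0,"claw": -1.0}], "force": 20}}

```text
clock: 25.9
tool_pos: [0.6262, -0.14, 0.0479]
eef_rot: [0.737, 0.676, -0.0, -0.0]
contact_force: [0.5, 0.3, -0.8]
opening: 0.579
finger_force: 20.0
```

>>> {"name": "drive_tool", "arguments": {"targets": [{"tx": 0.0,"ty": 0.0,"tz": -0.1,"wx": 0.0,"wy": 0.0,"wz": 0.0,"claw": -1.0},{"tx": 0.0,"ty": 0.0,"tz": -0.07,"wx": 0.0,"wy": 0.0,"wz": 0.0,"claw": -1.0},{"tx": 0.0,"ty": 0.0,"tz": 0.0,"wx": 0.0,"wy": 0.0,"wz": 0.0,"claw": -1.0},{"tx": 0.0,"ty": 0.0,"tz": 0.0,"wx": 0.0,"wy": 0.0,"wz": 0.0,"claw": -1.0},{"tx": 0.0,"ty": 0.0,"tz": 0.0,"wx": 0.0,"wy": 0.0,"wz": 0.0,"claw": 0.4},{"tx": 0.0,"ty": 0.0,"tz": 0.0,"wx": 0.0,"wy": 0.0,"wz": 0.0,"claw": 0.6},{"tx": 0.0,"ty": 0.0,"tz": 0.0,"wx": 0.0,"wy": 0.0,"wz": 0.0,"claw": 0.6},{"tx": 0.0,"ty": 0.0,"tz": 0.0,"wx": 0.0,"wy": 0.0,"wz": 0.0,"claw": 0.6}], "force": 20}}

```text
clock: 26.7
tool_pos: [0.6265, -0.1393, 0.0432]
eef_rot: [0.737, 0.676, 0.0, 0.0]
contact_force: [-0.2, 0.1, -0.7]
opening: 0.803
finger_force: 0.0
```

>>> {"name": "drive_tool", "arguments": {"targets": [{"tx": 0.0,"ty": 0.0,"tz": 0.5,"wx": 0.0,"wy": 0.0,"wz": 0.0,"claw": 0.6},{"tx": 0.0,"ty": 0.0,"tz": 1.0,"wx": 0.0,"wy": 0.0,"wz": 0.0,"claw": 0.6},{"tx": 0.0,"ty": 0.0,"tz": 1.0,"wx": 0.0,"wy": 0.0,"wz": 0.0,"claw": 0.6},{"tx": 0.0,"ty": 0.0,"tz": 1.0,"wx": 0.0,"wy": 0.0,"wz": 0.0,"claw": 0.6},{"tx": -0.7,"ty": 0.0,"tz": 0.5,"wx": 0.0,"wy": 0.0,"wz": 0.0,"claw": 0.6},{"tx": -1.0,"ty": 0.0,"tz": 0.0,"wx": 0.0,"wy": 0.0,"wz": 0.0,"claw": 0.6},{"tx": -1.0,"ty": 0.0,"tz": 0.0,"wx": 0.0,"wy": 0.0,"wz": 0.0,"claw": 0.6},{"tx": -1.0,"ty": 0.0,"tz": 0.0,"wx": 0.0,"wy": 0.0,"wz": 0.0,"claw": 0.6}], "force": 20}}

```text
clock: 27.5
tool_pos: [0.5146, -0.1393, 0.1644]
eef_rot: [0.737, 0.676, 0.0, 0.001]
contact_force: [-0.3, 0.8, -0.3]
opening: 0.799
finger_force: 0.0
```

>>> {"name": "drive_tool", "arguments": {"targets": [{"tx": -1.0,"ty": -0.5,"tz": 0.5,"wx": 0.0,"wy": 0.0,"wz": 0.0,"claw": 0.6},{"tx": -0.5,"ty": -0.5,"tz": 0.5,"wx": 0.0,"wy": 0.0,"wz": 0.0,"claw": 0.6},{"tx": 0.0,"ty": -1.0,"tz": 0.0,"wx": 0.0,"wy": 0.0,"wz": 0.0,"claw": 0.6},{"tx": 0.0,"ty": -1.0,"tz": 0.0,"wx": 0.0,"wy": 0.0,"wz": 0.0,"claw": 0.6},{"tx": 0.0,"ty": -1.0,"tz": 0.0,"wx": 0.0,"wy": 0.0,"wz": 0.0,"claw": 0.6},{"tx": 0.0,"ty": -1.0,"tz": 0.0,"wx": 0.0,"wy": 0.0,"wz": 0.0,"claw": 0.6},{"tx": 0.0,"ty": 0.0,"tz": 0.0,"wx": 0.0,"wy": 0.0,"wz": 0.0,"claw": 0.6},{"tx": 0.0,"ty": 0.0,"tz": 0.0,"wx": 0.0,"wy": 0.0,"wz": 0.0,"claw": 0.6}], "force": 20}}

```text
clock: 28.3
tool_pos: [0.4704, -0.2895, 0.1937]
eef_rot: [0.737, 0.676, 0.0, 0.0]
contact_force: [-0.2, 0.4, 1.0]
opening: 0.797
finger_force: 0.0
```

```bash
python3 - <<'E'
from m import *
S={'side':snap('side'),'scene':snap('scene')}
cv2.imwrite('pics/p3.png',np.hstack([cv2.resize(S[n]['image'][a:a+180,b:b+220],None,fx=1.8,fy=1.8) for n,a,b in (('scene',180,240),('side',140,140))]))
A=np.vstack([cloud(S[n])[S[n]['range_z']>0] for n in S])
for nm,c,h in (('pot',(.6262,-.140),.056),('ink',(.6317,-.0562),.048),('wash',(.6373,.0276),.096),('thin',(.6428,.1114),.078)):
    q=A[(np.hypot(*(A[:,:2]-c).T)<.04)&(A[:,2]>.026)&(A[:,2]<.2)]
    z=q[:,2];lo=q[z<.018+h*.5];hi=q[(z>.018+h*.5)&(z<.012+h)]
    print(nm,circ(lo).round(4),circ(hi).round(4),'top',np.percentile(z,99.5).round(4))
E
```

```text
pot [ 0.6264 -0.1412  0.0247] [ 0.6263 -0.1412  0.0244] top 0.0765
ink [ 0.6313 -0.0565  0.0213] [ 0.6313 -0.0564  0.0215] top 0.096
wash [0.6379 0.0269 0.0263] [0.6378 0.0268 0.0255] top 0.1163
thin [0.6438 0.1116 0.0204] [0.6438 0.1116 0.0204] top 0.1377
```

View pics/p3.png

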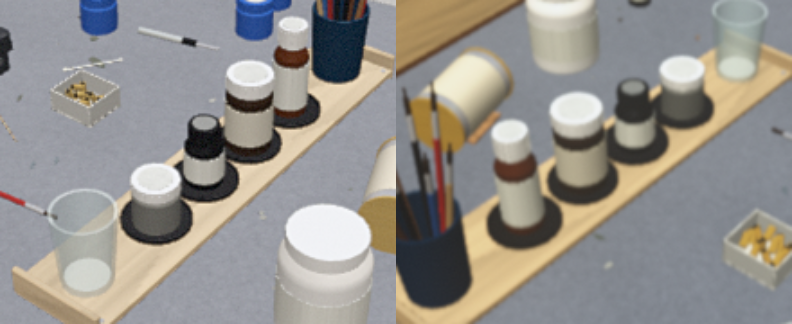

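All four jars stand upright and centred, in height order from the glass to the brush pot. Their top heights match, and the arm is clear.

```bash
python3 -c "
from plant import workorder
print(workorder.finish_job())"
```

```text
the job is handed in; nothing more can be done
None
```

I put the four jars upright in the recesses, shortest by the rinse glass to tallest by the brush pot, and handed the job in at about 28 s; the hand-in returned no verdict, but each jar measured within about 2 mm of its recess centre and the glass and brush pot looked unmoved in the last pictures.

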